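# Hang up the eight-channel pipette and prove the hold

## Task

Lift the eight-channel pipette out of its parking tray and hang it by its finger rest on the hanger plate of the free pipette stand. Before you let go, tug it gently downward and hold the tug for a moment, with about 10 N (a kilogram's pull, never more than 15 N), to confirm the stand holds it; then let go and leave it hanging there, at rest, without disturbing the other things on the bench.

Things in the scene. Friction and masses are not known exactly. Their poses are not given: they have to be found in the camera images.
- pipette_mid (a point): Centre (half-way up, 100 mm above the tips) of the loose upright pipette, on its handle's axis. Light grey, 200 mm tall, 0.14 to 0.28 kg. z up, x towards its finger rest, y along the row of 8 tips. From the tips up: tips to 20 mm, head 82 mm long (y), x -14 to +8 mm, to 56, round neck to 75, handle 22 x 26 mm (x, y) to 187, 16 mm round button to 200.
- pipette_grip (a point): A good place to grip the pipette: on the handle's axis, 165 mm above the tips, just above the finger rest. The handle is 26 mm wide here along y (fingers close along y). Axes as pipette_mid.
- pipette_hook (a point): The pipette's finger rest, a darker downturned hook 22 mm wide (y). Point: middle of its slot, on the flat underside that bears on the hanger plate; 18 mm in x from the handle's axis, 135 mm above the tips. The slot is 14 mm wide (handle face to lip) and open downward; the lip is 6 mm thick and ends 118 mm above the tips. Axes as pipette_mid.
- stand: The free pipette stand, fixed to the bench. Origin on the bench straight below the middle of the hanger plate; z up, x from plate to post, y along the plate. The plate is upright, aluminium, 8 mm thick (x), 64 wide (y), 66 tall, with a rounded top edge. The handle goes on the plate's -x side, the lip on the +x side: come in from -x with the lip above the edge, then down. Foot 170 x 120 x 12 mm, x from -50 to +120 mm.
- stand_post (a point): Top of the free stand's steel post, 251 mm above the bench, 85 mm in x from the plate. The plate is clamped to the post at a different height each time: its top edge is 185 to 215 mm above the bench, to be felt for or seen. It is sprung: gives from about 1 N, then 1 mm per 1.5 N, stop at 22 mm. Load on the stand = the pipette's weight + the hand's downward pull.
- rack: The parking tray, a white open box fixed to the bench, 42 x 100 mm (x, y), 38 mm tall, walls 4 mm, floor 4 mm. Origin under its centre. The pipette stands in it with 4 mm or more of play, facing the same way.
- full_stand: A like stand on the other side of the tray, already taken by a single-channel pipette (all fixed, top about 256 mm above the bench). Same axes and origin as the free stand. Leave alone.
- tip_box: Bystander: white box of pipette tips, 82 x 122 x 54 mm, loose. Origin under its centre.
- jar: Bystander: amber screw-cap jar, 48 mm across, 55 mm tall, loose. Origin under its centre.
- bottle: Bystander: clear reagent bottle with white cap, 56 mm across, 120 mm tall, loose. Origin under its centre.
- well_block: Bystander: deep-well block, 86 x 128 x 45 mm, loose. Origin under its centre.
- vial: Bystander: small clear vial with black cap, 32 mm across, 45 mm tall, loose. Origin under its centre.
Things that resemble listed ones, but are neither listed nor needed, are in the scene too. Of the things like the part that bears pipette_mid, leave any that is blue or yellow; of the rest the larger one is meant.

How it is judged:
By the outcome, as a careful person would: the job done as asked, in the order asked, and still so for the second after the job is handed in, with the robot touching nothing.
It also fails if it takes over 70 s, if anything falls off the work surface, if the arm or the gripper's body presses on something with over 40 N, if the wrist force passes 120 N, or if a joint passes its speed limit or range.

## Robot

A 7-joint arm with a two-finger parallel gripper is mounted at the origin on the work surface. World frame = base frame: x ahead of the robot, y to its left, z up, the work surface at z = 0. Lengths are in m, angles in rad, forces in N, time in s.
With the tool pointing down it reaches from about 0.425 to 0.825 m from the base axis. Payload 3.6 kg.
Tool frame: the origin (TCP) lies midway between the tips of the shut fingers; the grasp point (between the pads) lies 19 mm behind it (ctrl.grip_point_offset is the distance from the TCP to the grasp point, in m); z points along the fingers, y is the direction in which the jaws open and shut (so a half turn about z gives the same grasp; the last joint's range is limited). The gripper opens to 93 mm and grips with 3 to 60 N. Pads are 15 mm wide; open, the fingers measure 128 mm over their backs; the gripper's body (75 mm by 188 mm) begins 65 mm behind the grasp point.
Start: joints at [-1.187, 0.615, -0.013, 1.423, 0.008, 1.103, -0.04], TCP at [0.26, 0.596, 0.219] pointing down, gripper open.
Joint ranges: [-3.12, 3.12], [-0.3, 2.06], [-1.34, 1.32], [0.26, 2.42], [-1.36, 4.5], [0.01, 1.98], [-2.84, 2.84]. Speed limits (rad/s): [2.79, 2.79, 3.14, 3.14, 3.14, 3.14, 3.14].

## Interface

Orientations are given as [roll, pitch, yaw] about the fixed x, y, z axes, in that order (R = Rz(yaw) Ry(pitch) Rx(roll)).
In Python, from station import ctrl gives the robot as it stands.
- The arm moves only by the tool drive_tool, never from a script. Its arguments are lists of equal length, an entry for each row: "delta_pos": the shift along the world's x, y, z as a fraction of full scale, a list of three; "angular": the turn, a rotation vector about the world's x, y, z as a fraction of full scale, a list of three; "claw": the closure, from 0 (fully open) to 1 (shut). In form: {"delta_pos": [[dx, dy, dz], ...], "angular": [[wx, wy, wz], ...], "claw": [claw, ...]}. A call has exactly 8 rows; each row is the pose to reach, as a shift and turn from the pose commanded when the call began; what a row does not reach only later rows make up. Full scale, the value 1, is 0.25 m for a shift and 30 degrees for a turn. A row lasts 1/10 s, in which the tool goes at most 50 mm and 8.59 degrees, less where a joint would pass 70% of its speed; a pose out of reach is approached as far as the arm can. A call with a number of a shift or a turn outside -1 to 1 is refused whole. A call with a gripper value outside its range is refused whole. The fingers move at their own pace and stop on an object; "force" is the grip in N (left out, the last holds). Time passes only in rows, so rows that repeat a pose let the fingers close, or fill a call up. It gives the time, the measured TCP pose, the force and the opening at its end, in the units of the state.
- ctrl.observe(): the state, without advancing time (a new reading comes with each control period).
- ctrl.get_image(name): name is "side" or "top" or "wrist"; returns a dict with "image" (420x560x3 uint8, red, green, blue), "fx", "fy", "cx", "cy" (pixels), "camera_from_world" (4x4, takes a point from world to camera coordinates). Camera axes: x right, y up, looking along -z (the intrinsics and any distortion apply to the point x, -y, -z); pixel columns grow to the right and rows downward; lengths in m; the calibration is good to about 2 mm. A picture is of the moment at which its call begins. There is no depth.
- ctrl.hand_in(): hands the job in, once; it reports no verdict.
Trained networks look in a picture, given as the dict that the camera call returned (one of the last four; its "shot" number tells which), for a name from the list of things; names that differ only in an ending like _2 or _b are one class to them, and where a whole thing is asked for, a point or a joint stands for the part that bears it (a point fixed in the world has none). Each returns a list of dicts, best first, with "score" (0 to 1); they miss things now and then, are a little off and sometimes report something else, mostly with a low value. They report only what shows in the picture. A call takes as long as a camera call. They do not tell look-alikes from the thing itself.
- ctrl.masks_of(thing, picture): "region" (420x560 bool, what is visible of it) and "centre" ([column, row] in pixels, amid what is visible of it).
- ctrl.spot_point(thing, picture): "centre" ([column, row] in pixels: a listed point, or the origin of a listed thing).
The state is a dict: "clock": time; "joint_pos": joint angles; "joint_velocities": joint speeds; "effort": joint torques, N m; "tcp_pos": TCP position; "ee_rot": TCP orientation; "wrist_force": force on the tool from outside, world axes, zero at the start; "ft_torque": the same for the moment, N m; "opening": opening from 0.0 (shut) to 1.0 (fully open).
Only numpy, scipy, OpenCV 4.12 (cv2) and the standard library are available. Lean on these libraries where they do the work, as an engineer would, in place of code of your own. Each camera call takes 0.05 s, during which the arm holds its last target.

## Working session

There is one attempt and no reset: what is moved stays moved. The work goes in short steps, Python scripts to look and compute and a tool call to move; the robot and the scene stay as the last step left them, time stands still between calls to the robot, and variables do not carry over. Pictures are saved under pics/ and viewed, and the job is handed in when it is done.

Besides the shell and the picture viewer there is one more tool, called after ">>>" as name(argument=value, ...) on one line, values as JSON. drive_tool: Moves the arm, as the interface text tells. Shift numbers are shares of 0.25 m and turn numbers shares of 30 degrees, none past 1 either way. Its arguments: {"type":"object","properties":{"delta_pos":{"type":"array","items":{"type":"array","items":{"type":"number","minimum":-1,"maximum":1}}},"angular":{"type":"array","items":{"type":"array","items":{"type":"number","minimum":-1,"maximum":1}}},"claw":{"type":"array","items":{"type":"number"}},"force":{"type":"number"}},"required":["delta_pos","angular","claw"]}

```bash
ls; mkdir -p pics
cat > h.py <<'E'
import numpy as np, cv2
from station import ctrl
def shot(n,name):
    p=ctrl.get_image(n); cv2.imwrite('pics/'+name,cv2.cvtColor(p['image'],cv2.COLOR_RGB2BGR)); return p
def ray(p,uv):
    M=np.array(p['camera_from_world']);R=M[:3,:3];t=M[:3,3]
    d=np.array([(uv[0]-p['cx'])/p['fx'],-(uv[1]-p['cy'])/p['fy'],-1.0])
    return -R.T@t, R.T@d/np.linalg.norm(d)
def atz(p,uv,z):
    o,d=ray(p,uv); return o+d*(z-o[2])/d[2]
def tri(l):
    A=0;b=0
    for p,uv in l:
        o,d=ray(p,uv);P=np.eye(3)-np.outer(d,d);A=A+P;b=b+P@o
    x=np.linalg.solve(A,b)
    return x,[np.linalg.norm(np.cross(x-ray(p,uv)[0],ray(p,uv)[1])) for p,uv in l]
def proj(p,X):
    M=np.array(p['camera_from_world']);c=M[:3,:3]@np.array(X)+M[:3,3]
    return [p['cx']+p['fx']*c[0]/-c[2], p['cy']-p['fy']*c[1]/-c[2]]
E
python3 - <<'E'
from h import *
print({k:v for k,v in ctrl.observe().items()})
P={n:shot(n,n+'0.png') for n in('side','top','wrist')}
for n in P:
    print(n,{k:v for k,v in P[n].items() if k!='image'})
for n in P:
  for th in ['pipette_mid','pipette_grip','pipette_hook','stand','stand_post','rack','full_stand']:
    r=ctrl.spot_point(th,P[n]); print(n,th,[(round(d['score'],2),np.round(d['centre'],1).tolist()) for d in r])
E
```

```text
pics
{'clock': 0.0, 'joint_pos': array([-1.18648193,  0.61590334, -0.01264351,  1.42486365,  0.00811114,
        1.10341314, -0.04040283]), 'joint_velocities': array([-2.47472756e-05,  8.94401447e-04,  1.64917958e-03, -2.26122392e-03,
        1.40358609e-03, -1.26277694e-03, -2.00803841e-03]), 'effort': array([ 5.56923715e-04, -4.58932936e+01,  2.09221942e-01, -1.65746498e+01,
       -6.11224095e-02,  2.04628432e-02,  2.29087836e-04]), 'tcp_pos': array([0.25924936, 0.59520734, 0.2175031 ]), 'ee_rot': array([-3.13905558e+00,  3.04360174e-05,  2.73086893e+00]), 'wrist_force': array([ 0.2230311 ,  0.10630573, -0.91167833]), 'ft_torque': array([ 0.01254453, -0.00855631, -0.00804385]), 'opening': 1.0015415867115682}
side {'fx': 443.1709438031146, 'fy': 443.1709438031146, 'cx': 282.01334579760464, 'cy': 204.78660080501328, 'camera_from_world': array([[ 0.85251618, -0.52256141, -0.01207222, -0.41740668],
       [ 0.39772599,  0.63352525,  0.66367145, -0.33058078],
       [-0.33916103, -0.57059208,  0.74792678, -1.09330015],
       [ 0.        ,  0.        ,  0.        ,  1.        ]]), 'sho
[... 1290 characters left out ...]
5.8])]
top pipette_mid [(0.91, [150.5, 338.1]), (0.81, [216.8, 159.6]), (0.76, [292.1, 247.4]), (0.74, [277.1, 205.2])]
top pipette_grip [(0.88, [215.0, 156.5]), (0.74, [144.0, 340.0]), (0.63, [282.3, 200.7]), (0.58, [298.2, 245.0])]
top pipette_hook [(0.94, [281.1, 191.6]), (0.86, [147.9, 333.0]), (0.79, [216.2, 161.1]), (0.77, [291.7, 248.0]), (0.55, [279.7, 213.1])]
top stand [(0.66, [166.9, 209.1]), (0.23, [279.6, 214.2])]
top stand_post [(0.89, [136.2, 142.6])]
top rack [(0.64, [282.4, 211.9]), (0.4, [187.9, 259.5])]
top full_stand [(0.9, [380.0, 211.5])]
wrist pipette_mid []
wrist pipette_grip []
wrist pipette_hook []
wrist stand []
wrist stand_post []
wrist rack []
wrist full_stand []
```

View pics/side0.png

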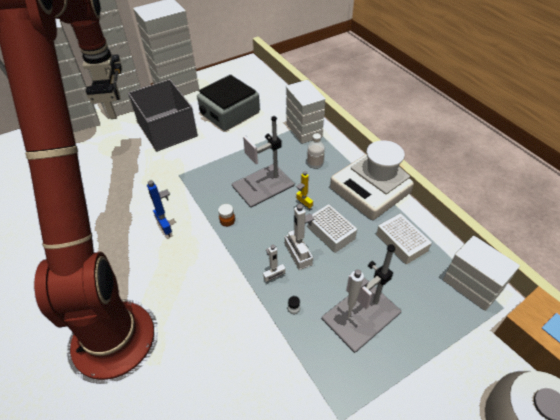

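View pics/top0.png

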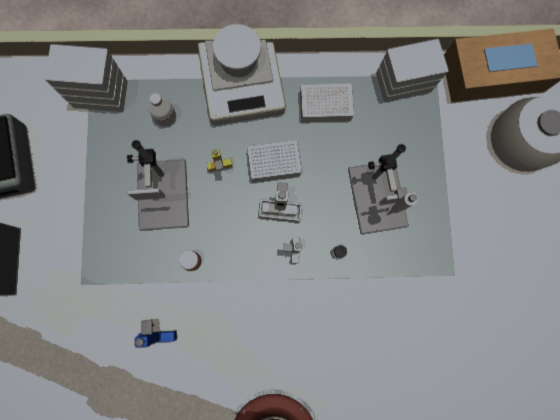

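The side view shows four pipette-like things: blue at (159,206), yellow at (305,188), small grey at (272,260), and larger grey standing in the white tray at (299,233). In the top view these are at (150,338), (218,160), (295,247) and (280,203). I choose the larger grey one in the tray. The free stand is at side (265,170), top (160,190), and the taken stand is at side (360,300). Next I'll check the choice in close crops.

Run:
```python
import cv2,numpy as np
s=cv2.imread('pics/side0.png');t=cv2.imread('pics/top0.png')
a=cv2.resize(s[105:285,220:350],None,fx=3,fy=3,interpolation=cv2.INTER_CUBIC)
b=cv2.resize(t[130:270,120:310],None,fx=4,fy=4,interpolation=cv2.INTER_CUBIC)
cv2.imwrite('pics/c1.png',a);cv2.imwrite('pics/c2.png',b)
```

```text
(no output)
```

View pics/c1.png

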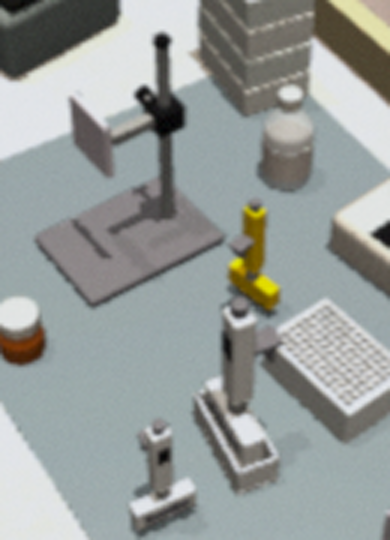

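View pics/c2.png

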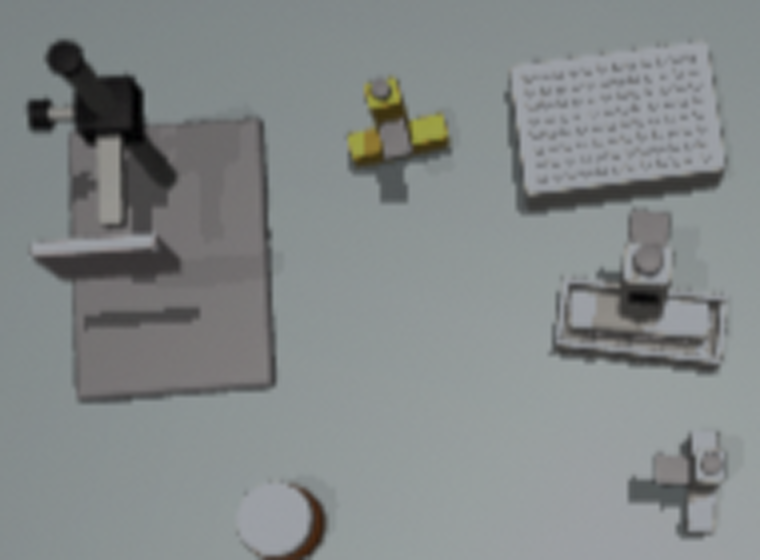

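Run:
```python
import cv2,numpy as np
s=cv2.imread('pics/side0.png');t=cv2.imread('pics/top0.png')
def c(im,x,y,w,h,f,n):
    o=cv2.resize(im[y:y+h,x:x+w],None,fx=f,fy=f,interpolation=cv2.INTER_NEAREST)
    for i in range(0,w,10): cv2.putText(o,str(x+i),(i*f,8),0,0.3,(0,0,255),1); o[:, i*f]=o[:, i*f]//2
    for i in range(0,h,10): cv2.putText(o,str(y+i),(0,i*f+8),0,0.3,(0,0,255),1); o[i*f]=o[i*f]//2
    return o
a=c(s,230,110,60,60,8,'');b=c(t,120,130,60,60,8,'')
cv2.imwrite('pics/d1.png',cv2.resize(np.hstack([a,b]),(800,400)) if 0 else a);cv2.imwrite('pics/d2.png',b)
a=c(s,280,195,50,75,7,'');b=c(t,250,170,60,60,7,'');
cv2.imwrite('pics/d3.png',a);cv2.imwrite('pics/d4.png',b)
```

```text
(no output)
```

View pics/d1.png

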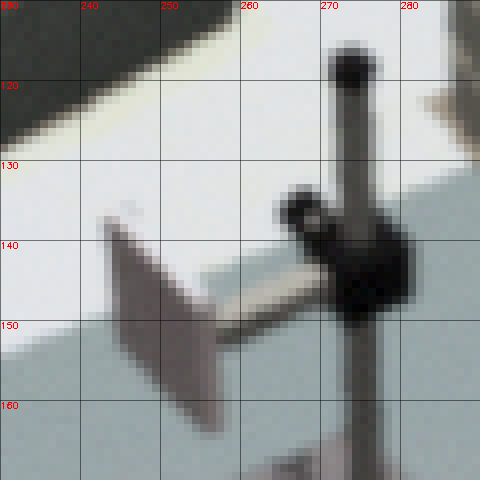

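View pics/d2.png

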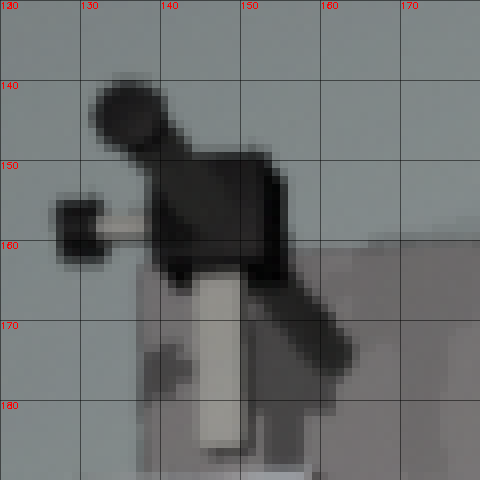

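View pics/d3.png

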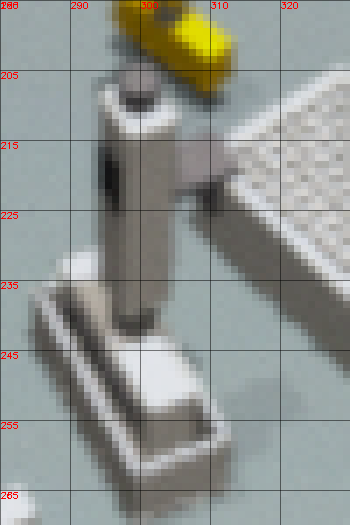

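View pics/d4.png

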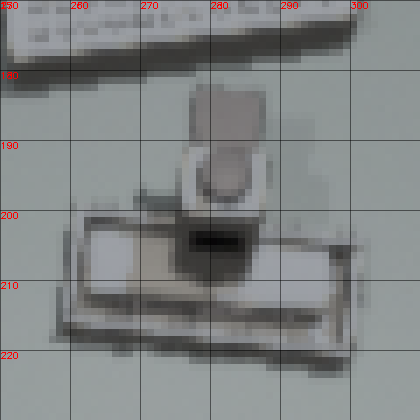

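```bash
cat >> h.py <<'E'
def load(n):
    import pickle; return pickle.load(open(n+'.pkl','rb'))
E
python3 - <<'E'
from h import *
import pickle
# views shot 0 params via fresh images (fixed cams)
S=shot('side','side1.png');T=shot('top','top1.png')
for n,p in(('S',S),('T',T)): pickle.dump({k:p[k] for k in p if k!='image'},open(n+'.pkl','wb'))
t=T['image'][175:215,115:175,::-1]
o=cv2.resize(t,None,fx=8,fy=8,interpolation=cv2.INTER_NEAREST)
for i in range(0,60,10): o[:,i*8]//=2; cv2.putText(o,str(115+i),(i*8,8),0,.3,(0,0,255),1)
for i in range(0,40,10): o[i*8]//=2; cv2.putText(o,str(175+i),(0,i*8+8),0,.3,(0,0,255),1)
cv2.imwrite('pics/d5.png',o)
r=lambda x:np.round(x,4).tolist()
def T2(n,s,t): x,e=tri([(S,s),(T,t)]); print(n,r(x),r(e))
T2('button',(299.5,206.5),(281.5,195))
T2('post',(274,118.3),(136,143.5)); 
T2('plateL',(243.5,138),(127.5,191.5));T2('plateR',(256,148.5),(159.5,190))
for z in (.185,.2,.215): print(z,r(atz(T,(127.5,191.5),z)),r(atz(T,(159.5,190),z)))
# foot corners top (z=.012)
for c in ((139,160),(185,159.5),(188,226.5),(139.5,229.5)): print('foot',r(atz(T,c,.012)))
# rack rim corners
for c in ((260,200.5),(300,204.5),(300,221),(258,217.5)): print('rack',r(atz(T,c,.038)))
for th in ['stand','rack','pipette_mid','tip_box','jar','bottle','well_block','vial']:
  for n,p in(('S',S),('T',T)):
    for d in ctrl.masks_of(th,p):
      print(th,n,round(d['score'],2),r(d['centre']),d['region'].sum())
E
```

```text
button [0.5268, -0.0267, 0.2013] [0.0005, 0.0005]
post [0.6263, 0.2604, 0.2476] [0.0005, 0.0005]
plateL [0.5404, 0.2906, 0.1925] [0.002, 0.002]
plateR [0.5424, 0.2227, 0.2004] [0.0002, 0.0002]
0.185 [0.544, 0.2921, 0.185] [0.5458, 0.2261, 0.185]
0.2 [0.5406, 0.2878, 0.2] [0.5424, 0.2229, 0.2]
0.215 [0.5373, 0.2835, 0.215] [0.539, 0.2196, 0.215]
foot [0.6619, 0.3155, 0.012]
foot [0.6609, 0.2022, 0.012]
foot [0.493, 0.1938, 0.012]
foot [0.4883, 0.3102, 0.012]
rack [0.5481, 0.0183, 0.038]
rack [0.5363, -0.0772, 0.038]
rack [0.4963, -0.0758, 0.038]
rack [0.507, 0.0239, 0.038]
stand S 0.65 [266.9, 177.7] 2174
stand S 0.39 [318.0, 149.5] 496
stand T 0.81 [158.6, 193.2] 3780
rack S 0.67 [298.7, 253.5] 387
rack T 0.75 [287.0, 219.1] 267
rack T 0.22 [189.3, 260.2] 362
pipette_mid S 0.85 [304.7, 191.1] 374
pipette_mid S 0.78 [161.6, 202.9] 586
pipette_mid S 0.72 [270.8, 267.9] 397
pipette_mid S 0.57 [301.1, 230.3] 627
pipette_mid T 0.88 [148.6, 332.7] 669
pipette_mid T 0.72 [293.6, 251.7] 227
pipette_mid T 0.56 [281.0, 205.8] 648
pipette_mid T 0.55 [215.0, 162.2] 296
tip_box S 0.72 [333.2, 225.8] 1375
tip_box S 0.62 [300.1, 232.3] 732
tip_box T 0.78 [273.3, 162.1] 1856
jar S 0.88 [225.7, 214.3] 265
jar S 0.37 [301.2, 231.9] 708
jar T 0.59 [189.3, 257.9] 375
jar T 0.45 [282.7, 216.9] 327
bottle S 0.74 [316.5, 153.7] 454
well_block S 0.6 [402.1, 241.0] 1556
well_block T 0.8 [327.8, 102.8] 2015
vial S 0.68 [293.6, 302.3] 195
vial S 0.63 [334.6, 224.6] 1330
vial T 0.63 [338.6, 251.2] 175
vial T 0.33 [326.8, 103.6] 2015
```

View pics/d5.png

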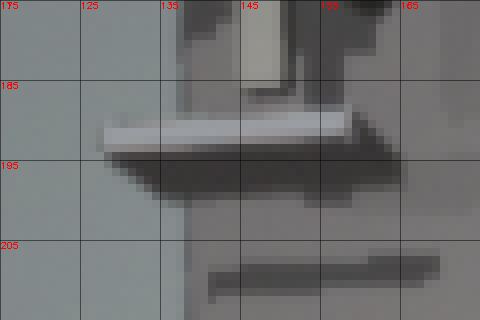

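>>> drive_tool(delta_pos=[[0,0,0.2],[0,0,0.4],[0.07,-0.2,0.6],[0.14,-0.4,0.6],[0.21,-0.6,0.6],[0.28,-0.8,0.6],[0.35,-1,0.6],[0.35,-1,0.6]], angular=[[0,0,0],[0,0,0],[0,0,0.1],[0,0,0.2],[0,0,0.3],[0,0,0.4],[0,0,0.56],[0,0,0.56]], claw=[0,0,0,0,0,0,0,0], force=25)

```text
clock: 2.9
tcp_pos: [0.3488, 0.3416, 0.3693]
ee_rot: [-3.141, 0.002, 3.02]
wrist_force: [0.5, 0.1, 0.1]
opening: 0.997
```

>>> drive_tool(delta_pos=[[0.1,-0.2,0],[0.2,-0.4,0],[0.3,-0.6,0],[0.4,-0.8,0],[0.5,-1,0],[0.5,-1,0],[0.5,-1,0],[0.5,-1,0]], angular=[[0,0,0],[0,0,0],[0,0,0],[0,0,0],[0,0,0],[0,0,0],[0,0,0],[0,0,0]], claw=[0,0,0,0,0,0,0,0])

```text
clock: 3.7
tcp_pos: [0.472, 0.0959, 0.3686]
ee_rot: [3.141, -0.0, 3.023]
wrist_force: [-0.3, 0.2, 0.1]
opening: 0.999
```

Run:
```python
from h import *
W=shot('wrist','w1.png'); o=ctrl.observe(); print(o['tcp_pos'],o['ee_rot'],o['joint_pos'])
print(np.array(W['camera_from_world']))
for X in ([.527,-.027,.203],[.542,.2555,.2]): print(proj(W,X))
```

```text
[0.47162943 0.09705173 0.36862793] [ 3.14066279e+00 -5.59827742e-04  3.02549921e+00] [-0.36888465  0.22726092  0.15714752  1.63174654 -0.03785888  1.28571188
  1.24964867]
[[ 1.20657889e-01  9.92694099e-01  3.16914855e-04 -1.51943729e-01]
 [-9.56873769e-01  1.16389049e-01 -2.66169455e-01  5.10514775e-01]
 [-2.64261732e-01  3.18121969e-02  9.63926201e-01 -4.12900386e-01]
 [ 0.00000000e+00  0.00000000e+00  0.00000000e+00  1.00000000e+00]]
[np.float64(162.29998722584924), np.float64(262.05008465298823)]
[np.float64(449.87066863241694), np.float64(242.6223742288385)]
```

View pics/w1.png

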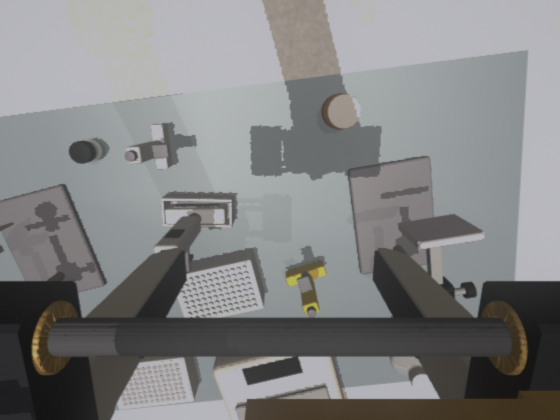

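Run:
```python
import cv2
t=cv2.imread('pics/w1.png')[205:265,390:490]
o=cv2.resize(t,None,fx=8,fy=8,interpolation=cv2.INTER_CUBIC)
for i in range(0,100,10): o[:,i*8]//=2; cv2.putText(o,str(390+i),(i*8,8),0,.3,(0,0,255),1)
for i in range(0,60,10): o[i*8]//=2; cv2.putText(o,str(205+i),(0,i*8+8),0,.3,(0,0,255),1)
cv2.imwrite('pics/d6.png',o)
```

```text
(no output)
```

View pics/d6.png

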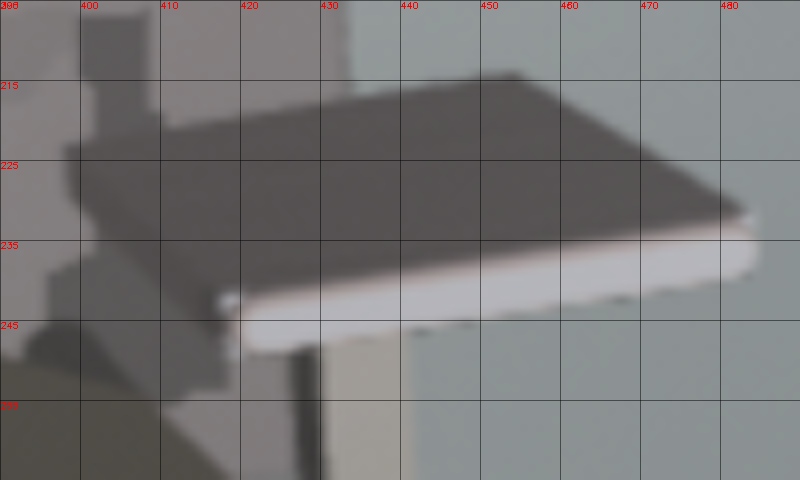

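Run:
```python
from h import *
W=ctrl.get_image('wrist'); import pickle; pickle.dump({k:W[k] for k in W if k!='image'},open('W1.pkl','wb'))
S=load('S');T=load('T')
for z in (.19,.195,.2,.205,.21):
    l,r=atz(W,(419,245.5),z),atz(W,(484,236),z); m=(l+r)/2; d=r-l
    print(z,np.round(m,4),'len',np.linalg.norm(d).round(4),'yaw',np.arctan2(-d[0],d[1]).round(4), 'side',np.round(proj(S,l),1),np.round(proj(S,r),1),'top',np.round(proj(T,l),1),np.round(proj(T,r),1))
print(W['camera_from_world'][:3,3])
for nm,uv,t in (('R',(419,245.5),(158.7,190.5)),('L',(484,236),(128.2,192.5))):
    print(nm, tri([(W,uv),(T,t)]))
```

```text
0.19 [0.5437 0.263  0.19  ] len 0.065 yaw 0.0385 side [255.6 149.4] [244.1 137.3] top [156.9 189.9] [125.2 191.7]
0.195 [0.5416 0.2607 0.195 ] len 0.064 yaw 0.0385 side [255.2 148.7] [243.8 136.8] top [157.2 190.4] [125.8 192.2]
0.2 [0.5395 0.2584 0.2   ] len 0.0631 yaw 0.0385 side [254.7 148. ] [243.4 136.2] top [157.5 190.9] [126.4 192.7]
0.205 [0.5373 0.2561 0.205 ] len 0.0622 yaw 0.0385 side [254.2 147.3] [243.1 135.6] top [157.9 191.3] [127.1 193.1]
0.21 [0.5352 0.2538 0.21  ] len 0.0612 yaw 0.0385 side [253.8 146.6] [242.8 135.1] top [158.2 191.8] [127.7 193.6]
[-0.15195766  0.5103896  -0.41295977]
R (array([0.5400616 , 0.22481857, 0.20291483]), [np.float64(0.001166428505269522), np.float64(0.001166428505269591)])
L (array([0.53578021, 0.28475656, 0.2080634 ]), [np.float64(0.0011697163888517218), np.float64(0.001169716388851612)])
```

>>> drive_tool(delta_pos=[[0.08,-0.18,0],[0.15,-0.36,0],[0.22,-0.5,0],[0.22,-0.5,-0.2],[0.22,-0.5,-0.4],[0.22,-0.5,-0.48],[0.22,-0.5,-0.48],[0.22,-0.5,-0.48]], angular=[[0,0,0],[0,0,0],[0,0,0],[0,0,0],[0,0,0],[0,0,0],[0,0,0],[0,0,0]], claw=[0,0,0,0,0,0,0,0])

```text
clock: 4.6
tcp_pos: [0.5277, -0.0277, 0.2494]
ee_rot: [3.141, 0.001, 3.027]
wrist_force: [-0.3, 0.1, 0.4]
opening: 1.0
```

Run:
```python
from h import *
W=shot('wrist','w2.png'); o=ctrl.observe(); print(o['tcp_pos'],o['ee_rot'],o['wrist_force'])
for X in ([.526,-.027,.204],[o['tcp_pos'][0],o['tcp_pos'][1],.204]): print(proj(W,X))
```

```text
[ 0.52828821 -0.02809386  0.25027333] [3.14098934 0.00323607 3.02603551] [ 0.6571585   0.72399782 -0.15012883]
[np.float64(280.452261775807), np.float64(233.50318459574777)]
[np.float64(279.1174955441478), np.float64(237.19679026740047)]
```

View pics/w2.png

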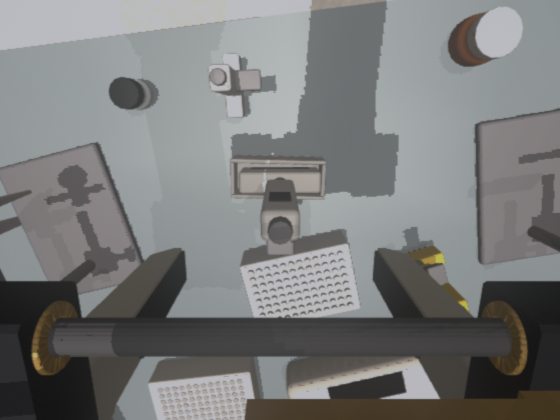

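Run:
```python
import cv2
t=cv2.imread('pics/w2.png')[150:260,225:335]
o=cv2.resize(t,None,fx=5,fy=5,interpolation=cv2.INTER_CUBIC)
for i in range(0,110,10): o[:,i*5]//=2; cv2.putText(o,str(225+i),(i*5,8),0,.3,(0,0,255),1)
for i in range(0,110,10): o[i*5]//=2; cv2.putText(o,str(150+i),(0,i*5+8),0,.3,(0,0,255),1)
cv2.imwrite('pics/d7.png',o)
```

```text
(no output)
```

View pics/d7.png

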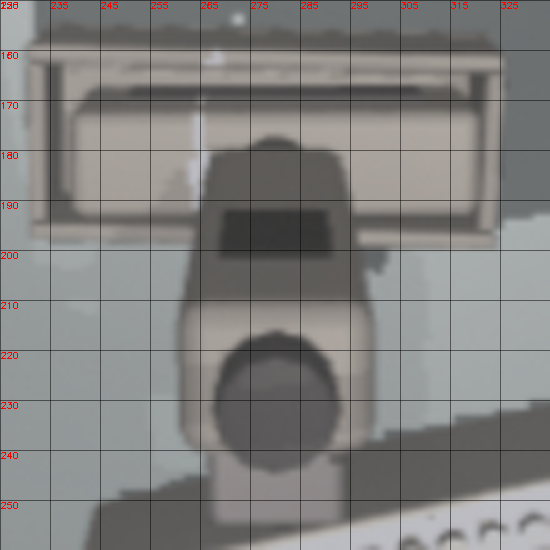

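>>> drive_tool(delta_pos=[[-0.016,0,-0.1],[-0.016,0.002,-0.2],[-0.016,0.002,-0.3],[-0.016,0.002,-0.4],[-0.016,0.002,-0.4],[-0.016,0.002,-0.4],[-0.016,0.002,-0.4],[-0.016,0.002,-0.4]], angular=[[0,0,0],[0,0,0],[0,0,0],[0,0,0],[0,0,0],[0,0,0],[0,0,0],[0,0,0]], claw=[0,0,0,0,0,0.4,0.6,0.8], force=25)

```text
clock: 5.45
tcp_pos: [0.5243, -0.0286, 0.1504]
ee_rot: [3.141, 0.004, 3.024]
wrist_force: [-0.6, 0.1, -0.2]
opening: 0.788
```

>>> drive_tool(delta_pos=[[0,0,0],[0,0,0],[0,0,0],[0,0,0],[0,0,0],[0,0,0],[0,0,0],[0,0,0]], angular=[[0,0,0],[0,0,0],[0,0,0],[0,0,0],[0,0,0],[0,0,0],[0,0,0],[0,0,0]], claw=[1,1,1,1,1,1,1,1], force=25)

```text
clock: 6.25
tcp_pos: [0.5228, -0.0285, 0.1484]
ee_rot: [-3.142, -0.001, 3.024]
wrist_force: [-0.4, -0.9, -1.8]
opening: 0.28
```

Run:
```python
from h import *
S=shot('side','s3.png');W=shot('wrist','w3.png'); o=ctrl.observe(); print(o['clock'],o['tcp_pos'],o['ee_rot'],o['wrist_force'],o['ft_torque'],o['opening']*93)
```

```text
6.35 [ 0.52276953 -0.02851462  0.14836814] [-3.14150714e+00 -7.41178446e-04  3.02416420e+00] [ 0.28566832  0.18695819 -2.8292889 ] [ 0.09360871  0.01562306 -0.03597769] 25.70130144664682
```

View pics/w3.png

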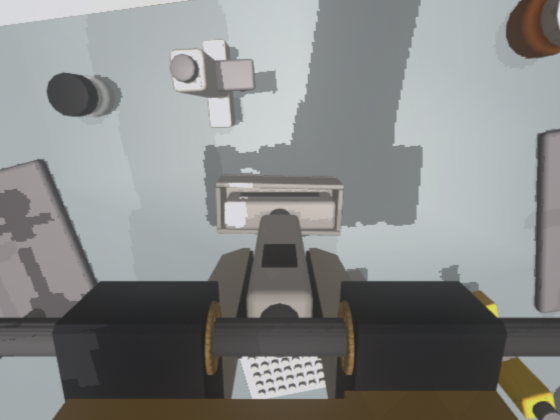

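View pics/s3.png

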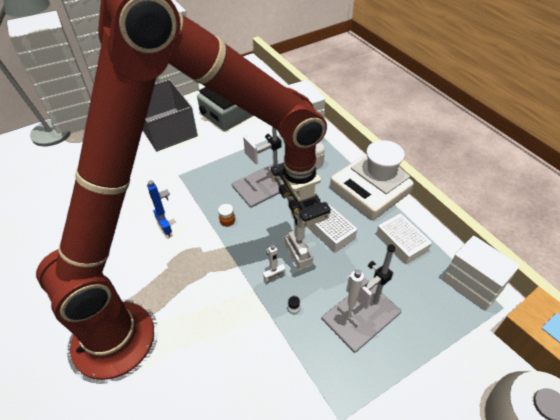

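Gripped: the opening is 25.7 mm, which matches the 26 mm handle, and the fingers are centred on the handle at wrist (280,260). Lifting straight up now.

>>> drive_tool(delta_pos=[[0,0,0.06],[0,0,0.12],[0,0,0.2],[0,0,0.3],[0,0,0.4],[0,0,0.5],[0,0,0.6],[0,0,0.6]], angular=[[0,0,0],[0,0,0],[0,0,0],[0,0,0],[0,0,0],[0,0,0],[0,0,0],[0,0,0]], claw=[1,1,1,1,1,1,1,1], force=30)

```text
clock: 7.15
tcp_pos: [0.5249, -0.029, 0.3016]
ee_rot: [3.141, 0.007, 3.024]
wrist_force: [0.1, -0.6, -1.9]
opening: 0.282
```

Run:
```python
from h import *
W=shot('wrist','w4.png'); o=ctrl.observe(); print(o['clock'],o['tcp_pos'],o['ee_rot'],o['wrist_force'],o['ft_torque'],o['opening']*93)
```

```text
7.2 [ 0.52354537 -0.02880268  0.29935863] [3.14140400e+00 2.70867756e-03 3.02387549e+00] [-0.13371991  0.16586106 -1.91861986] [0.06301287 0.05296043 0.02514342] 25.79974264898621
```

View pics/w4.png

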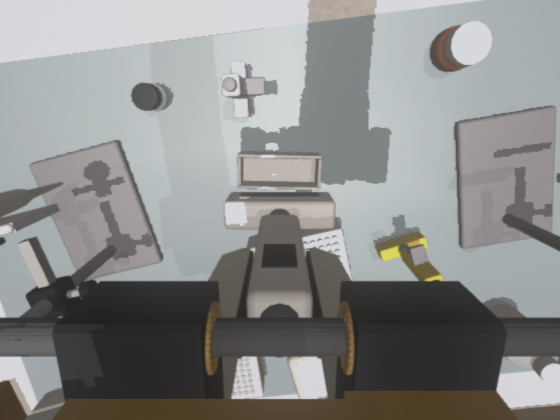

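Run:
```python
from h import *
import pickle
W=ctrl.get_image('wrist'); im=W['image'][:,:,::-1].copy(); o=ctrl.observe()
tc=o['tcp_pos']; yaw=-0.1177; R=np.array([[np.cos(yaw),-np.sin(yaw),0],[np.sin(yaw),np.cos(yaw),0],[0,0,1]])
tips=tc-np.array([0,0,.1444])
f=4;x0,y0,w,h=200,170,160,150
big=cv2.resize(im[y0:y0+h,x0:x0+w],None,fx=f,fy=f,interpolation=cv2.INTER_CUBIC)
for a,col in((0,(0,0,255)),(.003,(0,255,0)),(-.003,(255,0,0))):
  for box in ((-.014,.008,.041,.02,.056),(-.011,.011,.013,.075,.187)):
    xa,xb,hy,za,zb=box
    P=[(x,y,z) for z in(za,zb) for x,y in((xa,-hy),(xb,-hy),(xb,hy),(xa,hy))]
    q=[tuple(int(round((u-v+.5)*f)) for u,v in zip(proj(W,tips+R@(np.array(p)+[a,0,0])),(x0,y0))) for p in P]
    for i in range(4):
      cv2.line(big,q[4+i],q[4+(i+1)%4],col,1)
    cv2.line(big,q[0],q[3],col,1)
cv2.imwrite('pics/d8.png',big)
```

```text
(no output)
```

View pics/d8.png

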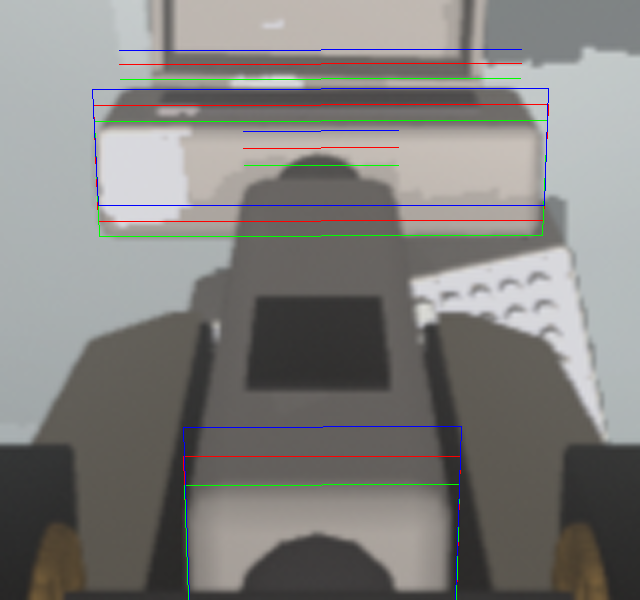

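The wireframe overlay shows the pipette upright in the hand, with its axis about 3 mm ahead (+x) of the TCP. Carrying it to the -x side of the plate.

>>> drive_tool(delta_pos=[[-0.04,0.1,0],[-0.08,0.25,0],[-0.12,0.4,0],[-0.16,0.55,0],[-0.2,0.7,0],[-0.24,0.85,0],[-0.24,1,0],[-0.24,1,0]], angular=[[0,0,0],[0,0,0.05],[0,0,0.1],[0,0,0.15],[0,0,0.2],[0,0,0.25],[0,0,0.298],[0,0,0.298]], claw=[1,1,1,1,1,1,1,1], force=30)

```text
clock: 8.05
tcp_pos: [0.4601, 0.2283, 0.2961]
ee_rot: [3.138, -0.005, -3.092]
wrist_force: [-0.3, -0.1, -2.1]
opening: 0.279
```

Run:
```python
from h import *
W=shot('wrist','w5.png');S=shot('side','s5.png'); o=ctrl.observe(); print(o['clock'],o['tcp_pos'],o['ee_rot'],o['wrist_force'],o['ft_torque'],o['opening']*93)
```

```text
8.15 [0.46183099 0.22150383 0.29647282] [-3.13904893 -0.00394273 -3.10090837] [-0.25251411 -0.69886216 -2.54624967] [-0.02963154 -0.03549996  0.06518372] 25.557983698940948
```

View pics/w5.png

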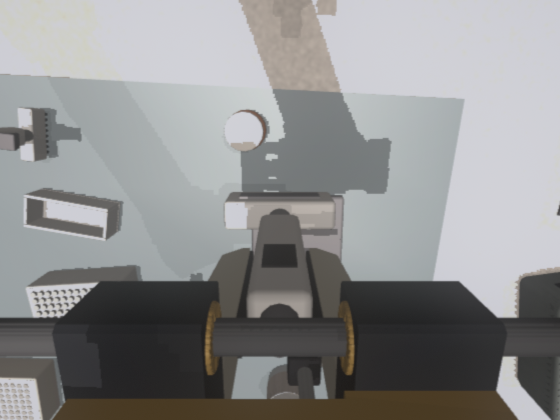

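View pics/s5.png

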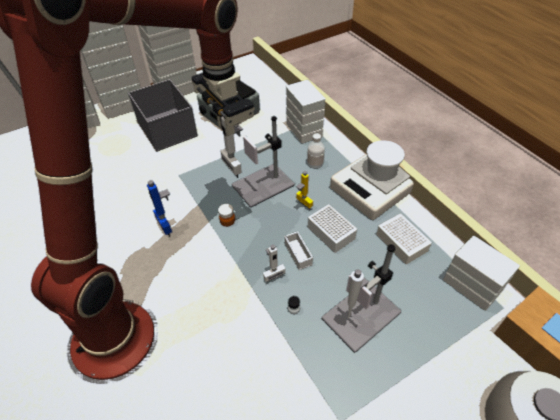

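>>> drive_tool(delta_pos=[[0,0.06,-0.08],[0,0.13,-0.165],[0,0.13,-0.165],[0,0.13,-0.165],[0,0.13,-0.165],[0,0.13,-0.165],[0,0.13,-0.165],[0,0.13,-0.165]], angular=[[0,0,0],[0,0,0],[0,0,0],[0,0,0],[0,0,0],[0,0,0],[0,0,0],[0,0,0]], claw=[1,1,1,1,1,1,1,1], force=30)

```text
clock: 8.95
tcp_pos: [0.4633, 0.2536, 0.258]
ee_rot: [3.141, 0.001, -3.104]
wrist_force: [0.7, 0.9, -2.8]
opening: 0.277
```

Run:
```python
from h import *
W=shot('wrist','w6.png');S=shot('side','s6.png');T=shot('top','t6.png'); o=ctrl.observe(); print(o['clock'],o['tcp_pos'],o['ee_rot'],o['wrist_force'],o['ft_torque'],o['opening']*93)
f=5
for im,x0,y0,w,h,n in((S['image'],190,100,120,110,'e1'),(T['image'],110,130,110,110,'e2')):
  b=cv2.resize(im[y0:y0+h,x0:x0+w,::-1],None,fx=f,fy=f,interpolation=cv2.INTER_CUBIC)
  for i in range(0,w,10): b[:,i*f]//=2; cv2.putText(b,str(x0+i),(i*f,8),0,.3,(0,0,255),1)
  for i in range(0,h,10): b[i*f]//=2; cv2.putText(b,str(y0+i),(0,i*f+8),0,.3,(0,0,255),1)
  cv2.imwrite('pics/'+n+'.png',b)
```

```text
9.1 [0.46305627 0.25382796 0.25756713] [ 3.14154846e+00  1.75817916e-04 -3.10318476e+00] [ 0.39021254 -0.91544043 -2.17362226] [ 0.02478504 -0.02265825 -0.02455846] 25.703422292594333
```

View pics/e1.png

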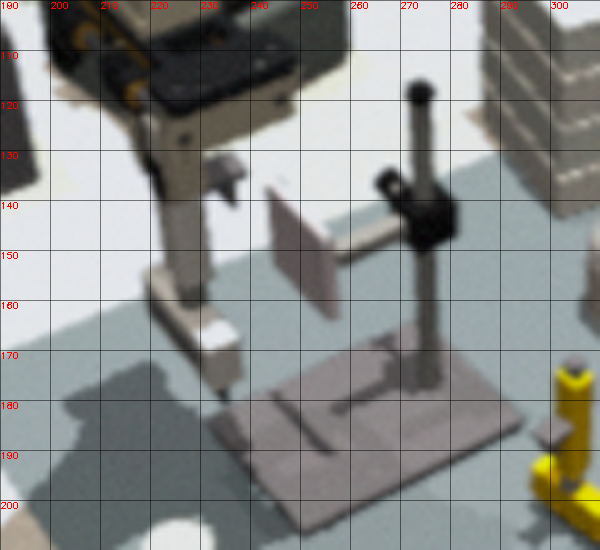

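View pics/e2.png

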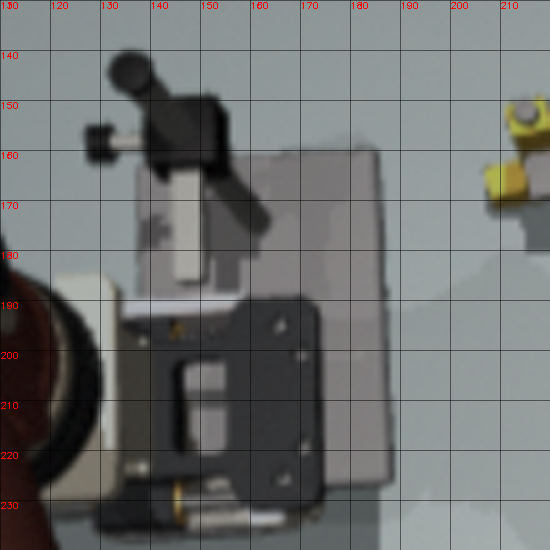

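View pics/w6.png

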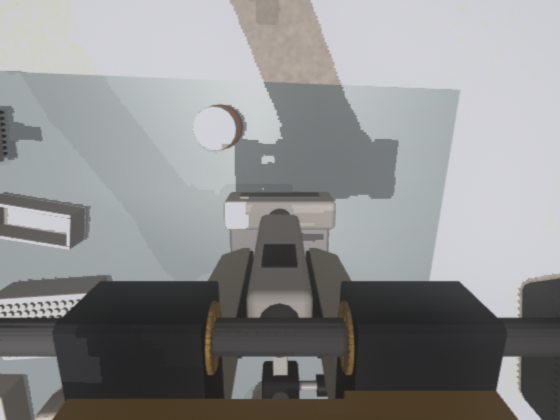

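```bash
cat >> h.py <<'E'
def ov(p,name,tc,yaw,x0,y0,w,h,f=6,a=.003,plate=(.540,.2578,.199,.0385)):
    im=p['image'][y0:y0+h,x0:x0+w,::-1]
    b=cv2.resize(im,None,fx=f,fy=f,interpolation=cv2.INTER_CUBIC)
    def box(o,yw,xa,xb,ya,yb,za,zb,col):
        R=np.array([[np.cos(yw),-np.sin(yw),0],[np.sin(yw),np.cos(yw),0],[0,0,1]])
        q=[[tuple(int(round((u-v+.5)*f)) for u,v in zip(proj(p,np.array(o)+R@np.array([x,y,z])),(x0,y0))) for x,y in((xa,ya),(xb,ya),(xb,yb),(xa,yb))] for z in(za,zb)]
        for k in(0,1):
            for i in range(4): cv2.line(b,q[k][i],q[k][(i+1)%4],col,1)
        for i in range(4): cv2.line(b,q[0][i],q[1][i],col,1)
    R=np.array([np.cos(yaw),np.sin(yaw),0])
    tips=np.array(tc)-[0,0,.1444]+a*R
    box(tips,yaw,.011,.031,-.011,.011,.135,.141,(0,0,255))
    box(tips,yaw,.025,.031,-.011,.011,.118,.135,(0,0,255))
    box(tips,yaw,-.011,.011,-.013,.013,.075,.187,(0,255,0))
    box(tips,yaw,-.014,.008,-.041,.041,.02,.056,(0,255,0))
    px,py,pz,pw=plate
    box((px,py,pz),pw,-.004,.004,-.032,.032,-.066,0,(255,0,0))
    cv2.imwrite('pics/'+name,b)
E
python3 - <<'E'
from h import *
S=ctrl.get_image('side'); o=ctrl.observe()
ov(S,'f1.png',o['tcp_pos'],o['ee_rot'][2]+np.pi,200,110,100,90,7)
E
```

```text
(no output)
```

View pics/f1.png

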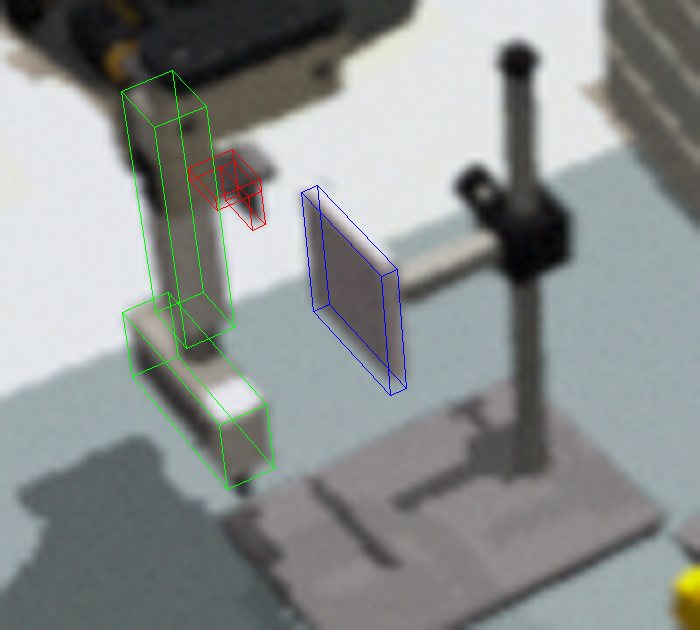

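>>> drive_tool(delta_pos=[[0.06,0.003,0],[0.12,0.006,0],[0.18,0.009,0],[0.224,0.012,0],[0.224,0.012,0],[0.224,0.012,0],[0.224,0.012,0],[0.224,0.012,0]], angular=[[0,0,0],[0,0,0],[0,0,0],[0,0,0],[0,0,0],[0,0,0],[0,0,0],[0,0,0]], claw=[1,1,1,1,1,1,1,1], force=30)

```text
clock: 9.95
tcp_pos: [0.5185, 0.2571, 0.2576]
ee_rot: [3.142, -0.0, -3.103]
wrist_force: [-0.5, 0.2, -2.7]
opening: 0.279
```

Run:
```python
from h import *
S=shot('side','s7.png');W=shot('wrist','w7.png'); o=ctrl.observe(); print(o['clock'],o['tcp_pos'],o['ee_rot'],o['wrist_force'])
ov(S,'f2.png',o['tcp_pos'],o['ee_rot'][2]+np.pi,215,105,80,80,8)
b=cv2.resize(S['image'][105:185,215:295,::-1],None,fx=8,fy=8,interpolation=cv2.INTER_CUBIC);cv2.imwrite('pics/f3.png',b)
```

```text
10.05 [0.51871522 0.25701097 0.25760308] [ 3.14147857e+00  1.03650809e-04 -3.10271236e+00] [ 0.46015834 -0.24787141 -1.72583266]
```

View pics/f2.png

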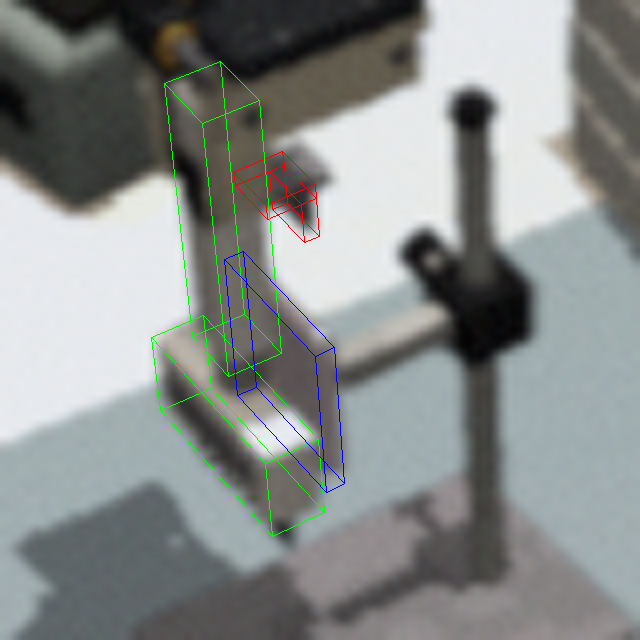

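View pics/f3.png

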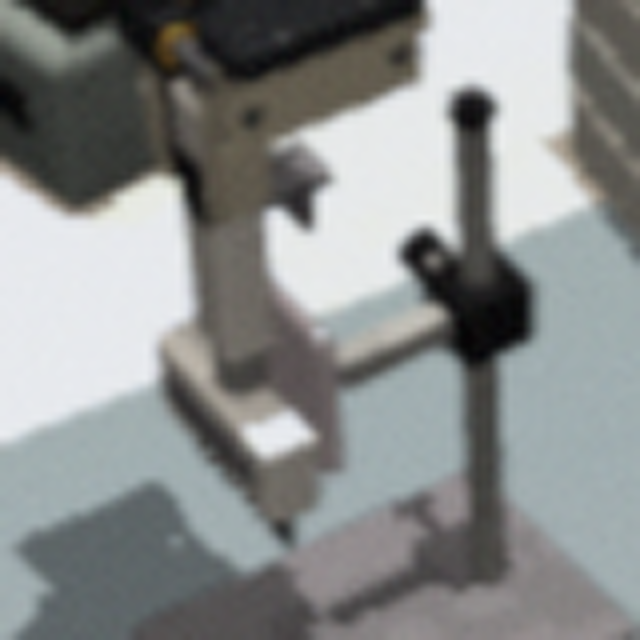

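>>> drive_tool(delta_pos=[[0,0,-0.03],[0,0,-0.06],[0,0,-0.08],[0,0,-0.1],[0,0,-0.12],[0,0,-0.136],[0,0,-0.15],[0,0,-0.15]], angular=[[0,0,0],[0,0,0],[0,0,0],[0,0,0],[0,0,0],[0,0,0],[0,0,0],[0,0,0]], claw=[1,1,1,1,1,1,1,1], force=30)

```text
clock: 10.85
tcp_pos: [0.5188, 0.2568, 0.2193]
ee_rot: [-3.141, -0.001, -3.103]
wrist_force: [0.1, -0.4, -1.5]
opening: 0.28
```

Run:
```python
from h import *
S=shot('side','s8.png'); o=ctrl.observe(); print(o['clock'],o['tcp_pos'],o['ee_rot'],o['wrist_force'],o['ft_torque'])
b=cv2.resize(S['image'][105:185,215:295,::-1],None,fx=8,fy=8,interpolation=cv2.INTER_CUBIC);cv2.imwrite('pics/f4.png',b)
```

```text
10.9 [0.51895391 0.25685969 0.219683  ] [-3.14134198e+00 -4.07931938e-04 -3.10306258e+00] [ 0.40779904  0.34548111 -2.14691535] [0.00730129 0.01155066 0.01805334]
```

View pics/f4.png

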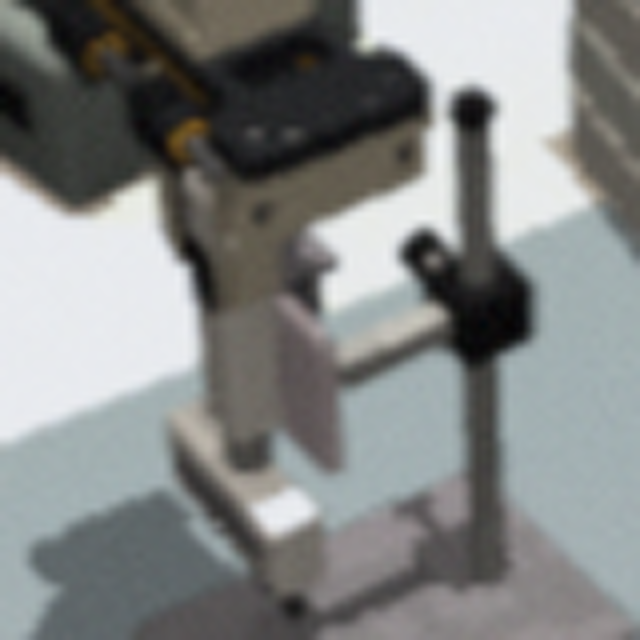

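>>> drive_tool(delta_pos=[[0,0,-0.01],[0,0,-0.02],[0,0,-0.03],[0,0,-0.04],[0,0,-0.048],[0,0,-0.048],[0,0,-0.048],[0,0,-0.048]], angular=[[0,0,0],[0,0,0],[0,0,0],[0,0,0],[0,0,0],[0,0,0],[0,0,0],[0,0,0]], claw=[1,1,1,1,1,1,1,1], force=30)

```text
clock: 11.7
tcp_pos: [0.5193, 0.257, 0.2094]
ee_rot: [3.141, 0.001, -3.103]
wrist_force: [-2.8, -1.7, 7.2]
opening: 0.279
```

>>> drive_tool(delta_pos=[[0,0,-0.004],[0,0,-0.008],[0,0,-0.012],[0,0,-0.016],[0,0,-0.016],[0,0,-0.016],[0,0,-0.016],[0,0,-0.016]], angular=[[0,0,0],[0,0,0],[0,0,0],[0,0,0],[0,0,0],[0,0,0],[0,0,0],[0,0,0]], claw=[1,1,1,1,1,1,1,1], force=30)

```text
clock: 12.5
tcp_pos: [0.5194, 0.2571, 0.2065]
ee_rot: [3.14, 0.002, -3.103]
wrist_force: [-4.4, -2.6, 10.9]
opening: 0.285
```

Run:
```python
from h import *
o=ctrl.observe(); print(o['clock'],o['tcp_pos'],o['ee_rot'],o['wrist_force'],o['ft_torque'])
S=shot('side','s9.png'); b=cv2.resize(S['image'][105:185,215:295,::-1],None,fx=8,fy=8,interpolation=cv2.INTER_CUBIC);cv2.imwrite('pics/f5.png',b)
```

```text
12.5 [0.51940286 0.25709444 0.20647379] [ 3.14040282e+00  2.07598508e-03 -3.10317688e+00] [-4.35328065 -2.5724224  10.85145093] [-0.41796866  0.75983469 -0.04700855]
```

View pics/f5.png

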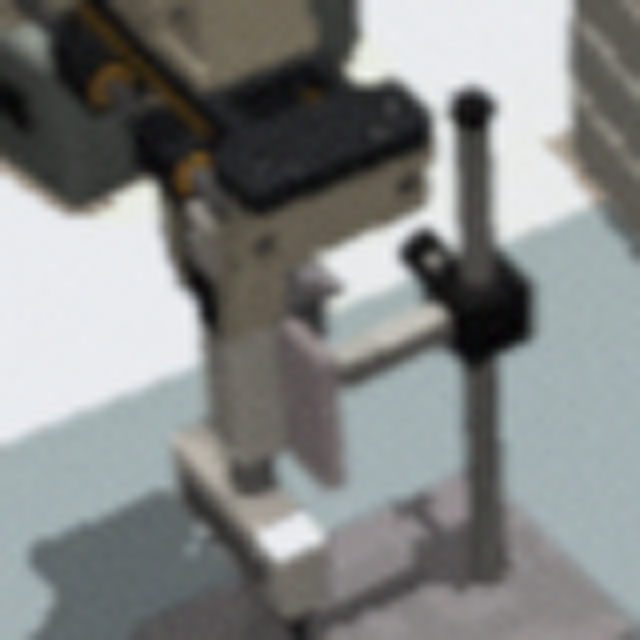

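Run:
```python
from h import *
L=[]
for n,y0 in (('s7',115),('s8',125),('s9',130)):
    im=cv2.imread(f'pics/{n}.png')[y0:y0+42,238:268]
    b=cv2.resize(im,None,fx=8,fy=8,interpolation=cv2.INTER_CUBIC)
    L.append(cv2.convertScaleAbs(b,alpha=1.3)); L.append(np.zeros((b.shape[0],20,3),np.uint8))
cv2.imwrite('pics/g1.png',np.hstack(L))
```

```text
(no output)
```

View pics/g1.png

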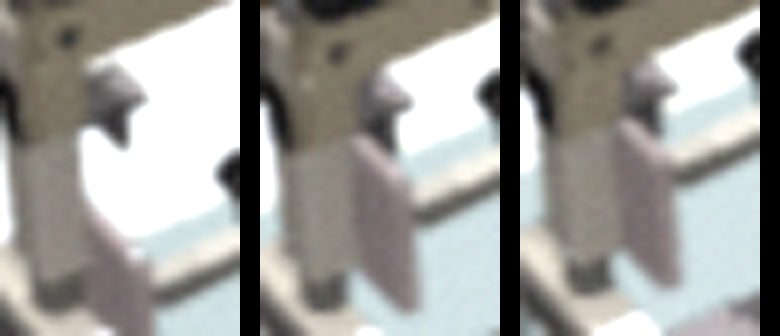

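Run:
```python
from h import *
W=shot('wrist','w10.png');T=shot('top','t10.png')
a=cv2.resize(W['image'][180:420,200:360,::-1],None,fx=2.5,fy=2.5,interpolation=cv2.INTER_CUBIC)
b=cv2.resize(cv2.imread('pics/w7.png')[180:420,200:360],None,fx=2.5,fy=2.5,interpolation=cv2.INTER_CUBIC)
cv2.imwrite('pics/g2.png',np.hstack([b,a])[:600,:800])
cv2.imwrite('pics/g3.png',cv2.resize(T['image'][130:240,110:220,::-1],None,fx=5,fy=5,interpolation=cv2.INTER_CUBIC))
```

```text
(no output)
```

View pics/g2.png

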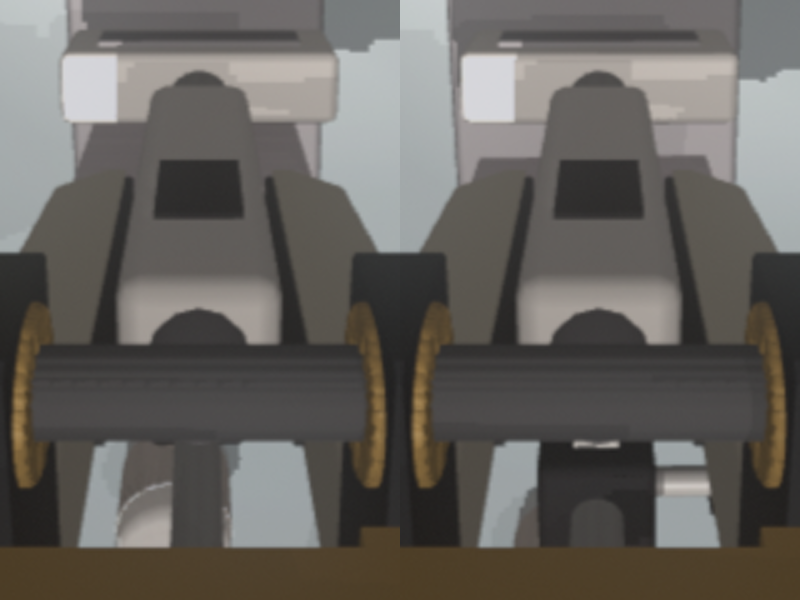

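View pics/g3.png

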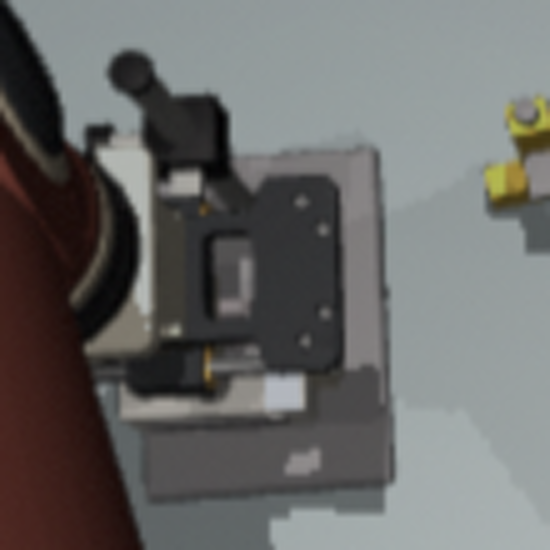

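Run:
```python
from h import *
im=cv2.imread('pics/w10.png')[225:260,220:340]
b=cv2.convertScaleAbs(cv2.resize(im,None,fx=6.5,fy=6.5,interpolation=cv2.INTER_CUBIC),alpha=1.5)
for i in range(0,120,10): b[:,int(i*6.5)]//=2; cv2.putText(b,str(220+i),(int(i*6.5),8),0,.3,(0,0,255),1)
for i in range(0,35,5): b[int(i*6.5)]//=2; cv2.putText(b,str(225+i),(0,int(i*6.5)+8),0,.3,(0,0,255),1)
cv2.imwrite('pics/g4.png',b)
```

```text
(no output)
```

View pics/g4.png

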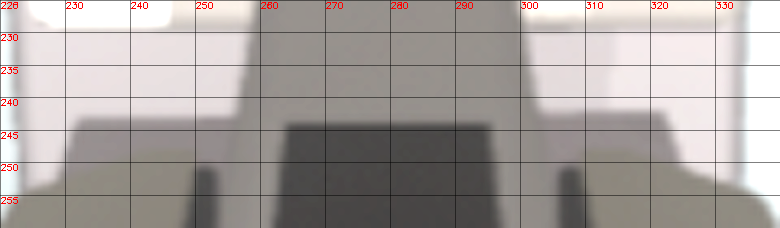

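Run:
```python
from h import *
W=ctrl.get_image('wrist');o=ctrl.observe();print(o['tcp_pos'],o['wrist_force'])
for z in np.arange(.11,.165,.005):
    l,r=atz(W,(231.5,243.5),z),atz(W,(321.5,242.5),z)
    print(z.round(3),np.round((l+r)/2,4),np.linalg.norm(l-r).round(4), 'top z',round(z+.066,3))
S=W
# plate model bottom edge -x corners now for plate x=.540 various top z
for pz in (.182,.188,.192,.198): 
    R=lambda x,y:[.540+x-.0385*y,.2578+.0385*x+y,pz-.066]
    print(pz,np.round(proj(W,R(-.004,-.032)),1),np.round(proj(W,R(-.004,.032)),1))
```

```text
[0.51939141 0.25707475 0.20649499] [-3.9646866  -1.47993521 10.72961691]
0.11 [0.5432 0.2558 0.11  ] 0.0691 top z 0.176
0.115 [0.5413 0.2558 0.115 ] 0.0678 top z 0.181
0.12 [0.5394 0.2558 0.12  ] 0.0665 top z 0.186
0.125 [0.5375 0.2557 0.125 ] 0.0651 top z 0.191
0.13 [0.5356 0.2557 0.13  ] 0.0638 top z 0.196
0.135 [0.5338 0.2557 0.135 ] 0.0625 top z 0.201
0.14 [0.5319 0.2556 0.14  ] 0.0612 top z 0.206
0.145 [0.53   0.2556 0.145 ] 0.0599 top z 0.211
0.15 [0.5281 0.2556 0.15  ] 0.0585 top z 0.216
0.155 [0.5262 0.2555 0.155 ] 0.0572 top z 0.221
0.16 [0.5243 0.2555 0.16  ] 0.0559 top z 0.226
0.165 [0.5224 0.2555 0.165 ] 0.0546 top z 0.231
0.182 [236.3 237. ] [322.1 236.8]
0.188 [235.4 239.8] [323.  239.6]
0.192 [234.7 241.7] [323.7 241.5]
0.198 [233.7 244.7] [324.7 244.5]
```

Checks on the seating:
- The plate's lower edge in the wrist image is 90 px long, which puts the plate top at about 0.195 m. The slot underside is at 0.197 m and the lip end at 0.180 m, so the plate is in the slot and the lip isn't resting on the edge.
- The pipette hasn't shifted in the fingers.

The pull is now 10.7 N, so I'll hold it here a moment longer.

>>> drive_tool(delta_pos=[[0,0,0],[0,0,0],[0,0,0],[0,0,0],[0,0,0],[0,0,0],[0,0,0],[0,0,0]], angular=[[0,0,0],[0,0,0],[0,0,0],[0,0,0],[0,0,0],[0,0,0],[0,0,0],[0,0,0]], claw=[1,1,1,1,1,1,1,1], force=30)

```text
clock: 13.5
tcp_pos: [0.5194, 0.2571, 0.2065]
ee_rot: [3.14, 0.002, -3.103]
wrist_force: [-4.9, -1.7, 11.3]
opening: 0.276
```

>>> drive_tool(delta_pos=[[0,0,0.006],[0,0,0.012],[0,0,0.018],[0,0,0.024],[0,0,0.03],[0,0,0.032],[0,0,0.032],[0,0,0.032]], angular=[[0,0,0],[0,0,0],[0,0,0],[0,0,0],[0,0,0],[0,0,0],[0,0,0],[0,0,0]], claw=[1,1,1,1,1,1,1,1], force=30)

```text
clock: 14.3
tcp_pos: [0.5192, 0.257, 0.2119]
ee_rot: [3.141, 0.0, -3.103]
wrist_force: [-1.0, 0.0, 3.2]
opening: 0.281
```

>>> drive_tool(delta_pos=[[0,0,0.005],[0,0,0.01],[0,0,0.01],[0,0,0.01],[0,0,0.01],[0,0,0.01],[0,0,0.01],[0,0,0.01]], angular=[[0,0,0],[0,0,0],[0,0,0],[0,0,0],[0,0,0],[0,0,0],[0,0,0],[0,0,0]], claw=[1,1,1,1,1,1,1,1], force=30)

```text
clock: 15.1
tcp_pos: [0.5191, 0.257, 0.2144]
ee_rot: [3.142, 0.0, -3.103]
wrist_force: [0.2, 0.2, -1.1]
opening: 0.276
```

Run:
```python
from h import *
S=shot('side','s11.png');W=shot('wrist','w11.png'); o=ctrl.observe(); print(o['clock'],o['tcp_pos'],o['ee_rot'],o['wrist_force'],o['ft_torque'])
b=cv2.resize(S['image'][105:185,215:295,::-1],None,fx=7,fy=7,interpolation=cv2.INTER_CUBIC);cv2.imwrite('pics/f6.png',b)
```

```text
15.2 [0.51908168 0.25696574 0.21437559] [ 3.14156466e+00  1.07786880e-04 -3.10305991e+00] [ 1.19349982  0.56823353 -0.65332136] [ 0.15446747 -0.2437864   0.01201614]
```

View pics/f6.png

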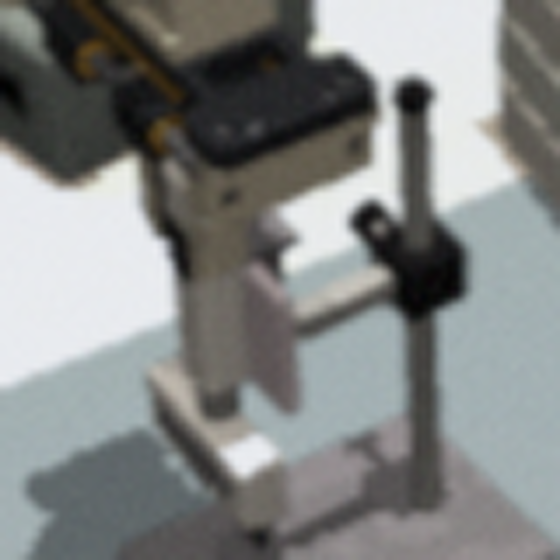

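Load is nearly all on the stand. Before letting go, a small sideways test will show whether the lip is captive behind the plate.

>>> drive_tool(delta_pos=[[-0.004,0,0],[-0.008,0,0],[-0.012,0,0],[-0.016,0,0],[-0.02,0,0],[-0.02,0,0],[-0.02,0,0],[-0.02,0,0]], angular=[[0,0,0],[0,0,0],[0,0,0],[0,0,0],[0,0,0],[0,0,0],[0,0,0],[0,0,0]], claw=[1,1,1,1,1,1,1,1], force=30)

```text
clock: 16.0
tcp_pos: [0.5149, 0.2567, 0.2146]
ee_rot: [-3.142, 0.002, -3.103]
wrist_force: [2.5, -0.2, -0.4]
opening: 0.277
```

>>> drive_tool(delta_pos=[[-0.004,0,0],[-0.008,0,0],[-0.008,0,0],[-0.008,0,0],[-0.008,0,0],[-0.008,0,0],[-0.008,0,0],[-0.008,0,0]], angular=[[0,0,0],[0,0,0],[0,0,0],[0,0,0],[0,0,0],[0,0,0],[0,0,0],[0,0,0]], claw=[1,1,1,1,1,1,1,1], force=30)

```text
clock: 16.8
tcp_pos: [0.5146, 0.2567, 0.2148]
ee_rot: [3.141, 0.006, -3.104]
wrist_force: [6.9, -0.6, -3.6]
opening: 0.278
```

The lip blocks it firmly: 6.9 N with no further motion, so the hook is captive. Moving back towards the plate face and re-loading the stand lightly.

>>> drive_tool(delta_pos=[[0.006,0,0],[0.012,0,0],[0.018,0,0],[0.024,0,-0.001],[0.03,0,-0.002],[0.03,0,-0.002],[0.03,0,-0.002],[0.03,0,-0.002]], angular=[[0,0,0],[0,0,0],[0,0,0],[0,0,0],[0,0,0],[0,0,0],[0,0,0],[0,0,0]], claw=[1,1,1,1,1,1,1,1], force=30)

```text
clock: 17.6
tcp_pos: [0.5191, 0.2573, 0.2138]
ee_rot: [3.141, -0.001, -3.103]
wrist_force: [-1.4, -0.5, 0.6]
opening: 0.282
```

Run:
```python
from h import *
W=shot('wrist','w12.png'); 
for i in range(2): o=ctrl.observe(); print(o['clock'],o['tcp_pos'],o['ee_rot'],o['wrist_force'],o['ft_torque'])
a=cv2.resize(W['image'][180:330,200:360,::-1],None,fx=2.5,fy=2.5,interpolation=cv2.INTER_CUBIC)
b=cv2.resize(cv2.imread('pics/w7.png')[180:330,200:360],None,fx=2.5,fy=2.5,interpolation=cv2.INTER_CUBIC)
cv2.imwrite('pics/g5.png',np.hstack([b,a]))
```

```text
17.65 [0.51923077 0.25725345 0.21384333] [ 3.14125051e+00 -4.70673334e-04 -3.10268133e+00] [-1.47221769 -0.30126863  0.13872293] [ 0.09258654  0.30256076 -0.00280418]
17.65 [0.51923077 0.25725345 0.21384333] [ 3.14125051e+00 -4.70673334e-04 -3.10268133e+00] [-1.47221769 -0.30126863  0.13872293] [ 0.09258654  0.30256076 -0.00280418]
```

View pics/g5.png

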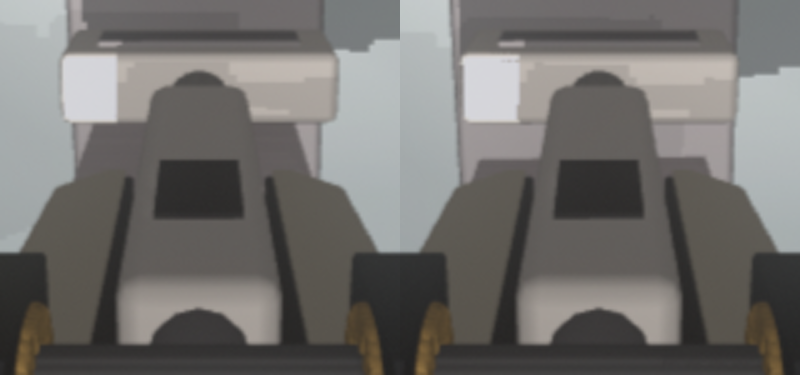

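>>> drive_tool(delta_pos=[[0,0,0],[0,0,0],[0,0,0],[0,0,0],[0,0,0],[0,0,0],[0,0,0],[0,0,0]], angular=[[0,0,0],[0,0,0],[0,0,0],[0,0,0],[0,0,0],[0,0,0],[0,0,0],[0,0,0]], claw=[1,1,1,0.7,0.68,0.66,0.63,0.6], force=5)

```text
clock: 18.45
tcp_pos: [0.5196, 0.2568, 0.2139]
ee_rot: [-3.141, 0.0, -3.103]
wrist_force: [0.2, -0.9, -0.1]
opening: 0.39
```

Run:
```python
from h import *
S=shot('side','s13.png');W=shot('wrist','w13.png'); o=ctrl.observe(); print(o['clock'],o['tcp_pos'],o['wrist_force'],o['opening'])
b=cv2.resize(S['image'][105:185,215:295,::-1],None,fx=7,fy=7,interpolation=cv2.INTER_CUBIC);cv2.imwrite('pics/f7.png',b)
```

```text
18.55 [0.51958975 0.2568771  0.21390407] [ 0.02755744 -0.08952757  0.29776932] 0.4023383831268583
```

View pics/w13.png

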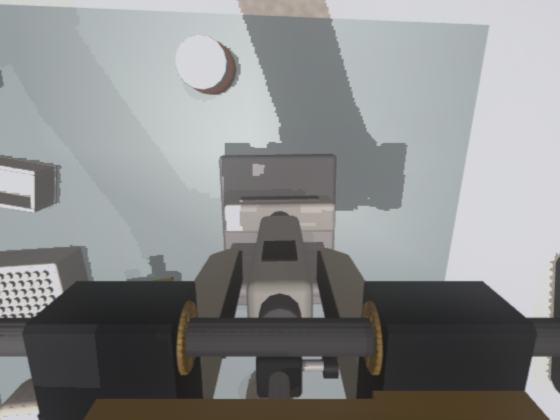

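View pics/f7.png

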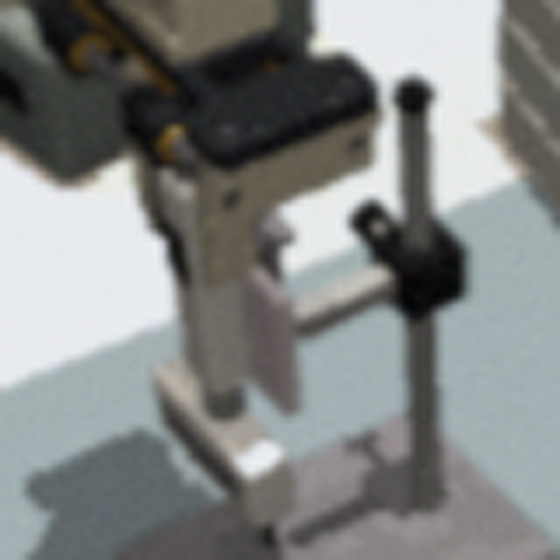

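It hangs with the fingers clear (opening 37 mm), and the handle sits upright and centred between them. Opening further, then going straight up.

>>> drive_tool(delta_pos=[[0,0,0],[0,0,0],[0,0,0],[0,0,0],[0,0,0.02],[0,0,0.06],[0,0,0.12],[0,0,0.2]], angular=[[0,0,0],[0,0,0],[0,0,0],[0,0,0],[0,0,0],[0,0,0],[0,0,0],[0,0,0]], claw=[0.5,0.4,0.3,0.3,0.2,0.2,0.2,0.2])

```text
clock: 19.35
tcp_pos: [0.5193, 0.2568, 0.2646]
ee_rot: [-3.141, -0.001, -3.103]
wrist_force: [0.4, -0.2, -0.3]
opening: 0.801
```

>>> drive_tool(delta_pos=[[0,0,0.1],[0,0,0.25],[0,0,0.4],[0,0,0.5],[0,0,0.5],[0,0,0.5],[0,0,0.5],[0,0,0.5]], angular=[[0,0,0],[0,0,0],[0,0,0],[0,0,0],[0,0,0],[0,0,0],[0,0,0],[0,0,0]], claw=[0.2,0.2,0.2,0.2,0.2,0.2,0.2,0.2])

```text
clock: 20.15
tcp_pos: [0.5189, 0.2567, 0.3873]
ee_rot: [-3.14, -0.003, -3.103]
wrist_force: [0.6, 0.3, 0.8]
opening: 0.803
```

Run:
```python
from h import *
S=shot('side','s14.png');W=shot('wrist','w14.png'); o=ctrl.observe(); print(o['clock'],o['tcp_pos'],o['wrist_force'],o['opening'])
b=cv2.resize(S['image'][105:185,215:295,::-1],None,fx=7,fy=7,interpolation=cv2.INTER_CUBIC);cv2.imwrite('pics/f8.png',b)
```

```text
20.25 [0.51916414 0.25672703 0.38774195] [ 0.42949009  0.30444897 -0.54539507] 0.8014081300551782
```

View pics/s14.png

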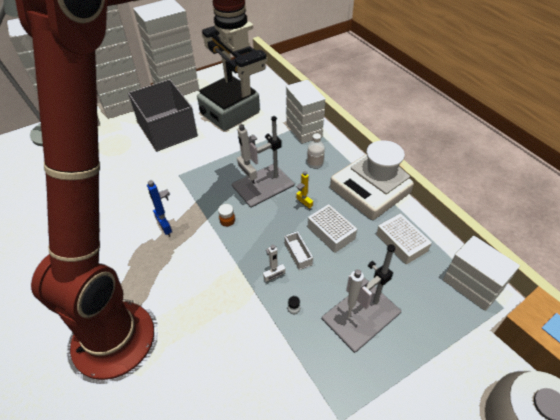

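View pics/f8.png

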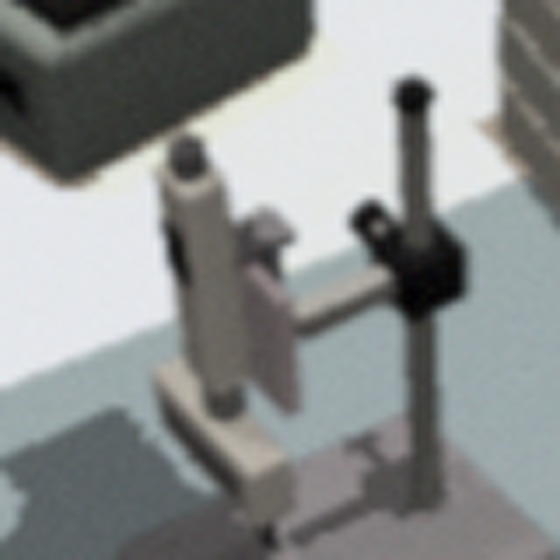

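View pics/w14.png

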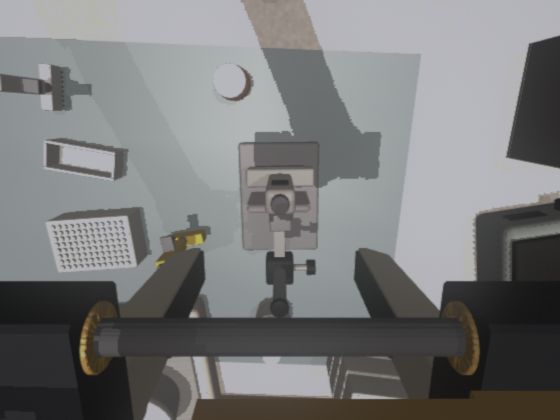

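The pipette hangs on the plate: button at side crop (187,155), hook over the edge at (270,235). The tray is empty and the other things are where they were. I'll wait once, check that it's still, and hand in.

>>> drive_tool(delta_pos=[[0,0,0],[0,0,0],[0,0,0],[0,0,0],[0,0,0],[0,0,0],[0,0,0],[0,0,0]], angular=[[0,0,0],[0,0,0],[0,0,0],[0,0,0],[0,0,0],[0,0,0],[0,0,0],[0,0,0]], claw=[0.2,0.2,0.2,0.2,0.2,0.2,0.2,0.2])

```text
clock: 21.05
tcp_pos: [0.5195, 0.2569, 0.3889]
ee_rot: [-3.142, -0.0, -3.103]
wrist_force: [-0.1, -0.1, 0.4]
opening: 0.799
```

Run:
```python
from h import *
S=shot('side','s15.png'); a=cv2.imread('pics/s14.png').astype(int);b=cv2.imread('pics/s15.png').astype(int)
print(np.abs(a-b)[120:190,225:300].mean(),np.abs(a-b)[120:190,225:300].max(), np.abs(a-b)[200:330,200:440].mean())
c=cv2.imread('pics/side0.png').astype(int);d=np.abs(b-c).max(2)
for n,(x,y) in dict(jar=(226,214),bottle=(316,150),tip=(333,226),well=(402,240),vial=(294,303),small=(271,265),yel=(305,190),full=(360,300)).items(): print(n,d[y-15:y+15,x-15:x+15].mean().round(1))
print(ctrl.hand_in())
```

```text
1.4934603174603174 20 1.364326923076923
jar 14.4
bottle 4.0
tip 4.4
well 4.2
vial 4.1
small 6.4
yel 5.4
full 3.7
the job is handed in; nothing more can be done
None
```

The eight-channel pipette now hangs by its finger rest on the free stand's plate, and I handed the job in at about 21 s.

- **Choice and lift:** I took the larger grey pipette from the tray, leaving the small grey, blue and yellow look-alikes. It showed no visible shift in the fingers.
- **Tug:** The downward pull built up through 7 N and was held at about 10.7–11.3 N for about 1 s. Sideways forces of up to 4.9 N in x and 2.6 N in y came with it.
- **Seating check:** One side picture left it unclear whether the lip was resting on the plate's edge. I checked it two ways:
  - The plate's size in the wrist picture put its top edge within about 2 mm of the slot's underside.
  - Before letting go, I nudged the pipette backward and it was stopped firmly at about 7 N, so the lip is behind the plate.
- **After release:** The wrist force was near zero with the gripper raised well clear. Two side pictures 0.8 s apart differed only by image noise, so the pipette was at rest.
- **Other things:** Compared with the first picture, they look unchanged. The jar's patch differed more than the rest (14 against about 4). I put this down to the arm's changed shadow: nothing touched the jar and it looks in place, but I didn't measure its position again.

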